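Refit the filter and the bayonet lamp of a cold-light source

ROBOT

A 6-joint arm with a two-finger parallel gripper is mounted at the origin on the work surface. World frame = base frame: x ahead of the robot, y to its left, z up, the work surface at z = 0. Lengths are in m, angles in rad, forces in N, time in s.
With the tool pointing down it reaches from about 0.325 to 0.85 m from the base axis. Payload 4.4 kg.
Tool frame: the origin (TCP) lies midway between the tips of the shut fingers; the grasp point (between the pads) lies 19 mm behind it; z points along the fingers, y is the line along which they close (so a half turn about z gives the same grasp; the last joint's range is limited). The gripper opens to 94 mm and grips with 3 to 60 N. Pads are 16 mm wide; open, the fingers measure 119 mm over their backs; the gripper's body (75 mm by 177 mm) begins 78 mm behind the grasp point.
Start: joints at [0.965, 0.207, 1.542, -0, 1.393, -0.15], TCP at [0.253, 0.516, 0.205] pointing down, gripper open.
Joint ranges: [-2.73, 2.73], [-0.86, 2.22], [0.23, 2.46], [-1.11, 4.25], [0.08, 2.63], [-2.82, 2.82]. Speed limits (rad/s): [2.79, 2.79, 3.14, 3.14, 3.14, 3.14].

INTERFACE

Orientations are given as a rotation vector (axis times angle).
In Python, from station import * gives the robot as it stands.
- The arm moves only by the tool play_rows, never from a script. Its argument "moves" is text: rows parted by semicolons, each of 4 numbers parted by spaces: the shift along the world's x, y, z in cm, then the turn about the world's z in degrees. In form: dx dy dz yaw; .... A call has 1 to 20 rows; each row shifts and turns the commanded pose from where the row before left it; what a row does not reach is not made up. A row lasts 1/8 s, in which the tool goes at most 62.5 mm and 10.7 degrees, less where a joint would pass 70% of its speed; a pose out of reach is approached as far as the arm can. A call with a gripper value outside its range is refused whole. "grip" is the finger opening in cm, from 0 to 9.4, set as the call begins (left out, the last holds). The fingers move at their own pace and stop on an object; the grip force is fixed at half the most. Time passes only in rows, so rows that do not move let the fingers close. It gives the time, the measured TCP pose, the force, the opening and the grip force at its end, in the units of the state.
- get_obs(): the state, without advancing time (a new reading comes with each control period).
- capture(name): name is "scene" or "side" or "wrist"; returns a dict with "image" (480x640x3 uint8, red, green, blue), "depth" (480x640 float32, m along the optical axis (not along the pixel's ray), 0 where there is no reading), "intrinsics" (3x3 intrinsics, pixels), "cam_to_world" (4x4, takes a point from camera to world coordinates). Camera axes: x right, y up, looking along -z (the intrinsics and any distortion apply to the point x, -y, -z); pixel columns grow to the right and rows downward; lengths in m; the calibration is good to about 2 mm. A picture is of the moment at which its call begins.
- close_job(): hands the job in; it is judged then, once.
The state is a dict: "time_s": time; "q": joint angles; "qvel": joint speeds; "joint_efforts": joint torques, N m; "tcp_pos": TCP position; "orientation": TCP orientation; "ft_force": force on the tool from outside, world axes, zero at the start; "wrist_torque": the same for the moment, N m; "width": finger opening in m; "grip_force": force on a finger pad.
Only numpy, scipy, OpenCV 4.12 (cv2) and the standard library are available. Lean on these libraries where they do the work, as an engineer would, in place of code of your own. Each camera call takes 0.05 s, during which the arm holds its last target. There are 200 camera calls.

TASK

Put the grey microscope light source back together: take the framed glass filter out of the white rack and slide it down into the narrow slot in the top of the light source until its grip rests on the casing. Then set the plug of the LED lamp into the round bayonet socket in the same top, push it in against the spring and turn it a quarter turn clockwise (seen from above) to its stop, so that its lugs are caught under the collar. Keep hold of the lamp, because its locking screw is not in yet: finish while still gripping it, seated, and leave the other things on the bench where they are.

Things in the scene. Friction and masses are not known exactly. Their poses are not given: they have to be found in the camera images.
- illuminator: Fixed grey cold-light source, a box 200 (x) x 150 (y) x 110 mm (z). Origin: centre of its underside, on the bench; its z is up. Fibre port, dimmer and switch are on its -x face. In the top are, on its centre line, the filter slot at x = -45 mm and the lamp socket at x = +45 mm.
- slot_mouth (a point): Centre of the mouth of the filter slot, level with the top of the casing (110 mm above the bench); axes as the light source. The slot runs straight down, is 8 mm wide along x and 56 mm long along y, and is deeper than the filter.
- socket_mouth (a point): Centre of the lamp socket's aluminium collar, level with the collar's top face (116 mm above the bench, 6 mm proud of the casing); axes as the light source. Collar 68 mm across, bore 33 mm. When the lamp is caught its origin is 19.5 mm below this point; to pass under the lip it must be 21.5 mm or more below; at 25 mm its heat sink meets the collar.
- keyway (a point): Mouth of the collar's +y keyway, 20 mm from the socket's axis, level with the collar's top; a like one is on the -y side. The two keyways let the lamp's lugs in: 8 mm wide at the bore, 10 mm at 20 mm from the axis, ending 23 mm from the axis.
- catch (a point): Point 20 mm from the socket's axis on its +x side, on the collar's top: a lug rests under here (the other one on the -x side) after a quarter turn clockwise, seen from above, from the keyway, at a stop. The lip is 7 mm thick, but 5 mm over the last 20 degrees: there the spring lifts the lugs into a 2 mm deep pocket. Anticlockwise is blocked.
- contact (a joint): Travel in m of the brass spring contact in the bottom of the socket: 0 = up (its face 12 mm below the collar's top); it grows as the lamp pushes it down: about 0.0075 with the lamp caught, 0.013 with the lamp pushed right down. Spring force: 5 N at 0, 10 N with the lamp caught, 14 N right down.
- filter: Loose glass filter in an aluminium frame, upright in the rack. Slab 6 (x) x 54 (y) x 56 mm (z), foot bevelled 1 mm per face; on it a black grip 12 mm thick (x), 66 mm wide (y), 30 mm high, which rests on the casing when home. Origin: centre of the foot; z up; both faces alike. About 80 g.
- filter_stop (a point): Point on the filter at the centre of the underside of its grip, 56 mm above the filter's origin.
- rack: Fixed white storage rack 76 (x) x 90 (y) x 36 mm (z), with three slots along y, 8 mm wide. Origin: centre of its underside. The filter stands in the middle slot, 8 mm above the bench, its foot 28 mm deep in the slot; its axes lie as the rack's.
- lamp: Loose LED lamp, 75 mm high, about 160 g, standing on its plug. Black plug 30 mm across, 25 mm long, end bevelled 2.5 mm; finned aluminium heat sink 52 mm across, 25 to 45 mm up; black grip bar 44 (x) x 14 (y) mm, 45 to 75 mm up. Two steel lugs, 5 mm thick, along +x and -x (under the bar's ends), 12 mm up, reach 20.5 mm from the axis. Origin: centre of the plug's end; z up; a half turn is the same.
- dish: Bystander: closed glass Petri dish 90 mm across, 16 mm high. Origin at its underside.
- dropper: Bystander: amber dropper bottle 38 mm across, 75 mm high. Origin at its underside.
- specimen_jar: Bystander: small glass jar with white cap, 56 mm across, 55 mm high. Origin at its underside.
- spatula: Bystander: steel spatula lying flat, about 175 mm long, 6 mm high. Origin under its middle.
Not all that is in view belongs to the job. Leave any green or turquoise look-alike of the lamp alone.

How it is judged:
On the way, in this order (a step that is already met when the one before it is completed fails the run):
1. the filter is fully down in the slot, its grip on the casing (distance between filter_stop and slot_mouth below 0.004 m and angle between filter's own z axis and vertical below 0.07 rad and angle between the x axis of filter and the x axis of illuminator, either way round below 0.12 rad), for 0.2 s.
2. the lamp's plug is pushed into the socket against the spring (horizontal distance between lamp and socket_mouth below 0.004 m and angle between lamp's own z axis and vertical below 0.08 rad and value of joint contact above 0.008 m), for 0.05 s.
At the end, for the whole second after the job is handed in: Filter down in the slot (grip within 4 mm of the mouth, upright, square). Lamp in the socket: axis within 4 mm, upright, plug end 17.5 to 27.5 mm below the collar top, bar within 0.24 rad of the light source's x axis, spring pressed in over 5.5 mm, at rest, fingers gripping it with over 5 N (all of step 1 and horizontal distance between lamp and socket_mouth below 0.004 m and angle between lamp's own z axis and vertical below 0.08 rad and z of lamp in the frame of socket_mouth between -0.0275 and -0.0175 m and angle between the x axis of lamp and the x axis of illuminator, either way round below 0.24 rad and value of joint contact above 0.0055 m and linear speed of lamp below 0.02 m/s and contact force between the fingers and lamp above 5 N); the arm keeps its last pose, push and grip.
It fails at once if a bystander (dish, dropper bottle, jar or spatula) is moved more than 30 mm (distance of any of dish, dropper, specimen_jar, spatula from where it was at the start of the episode above 0.03 m).
It also fails if it takes over 54 s, if anything falls off the work surface, if the arm or the gripper's body presses on something with over 40 N, if the wrist force passes 120 N, or if a joint passes its speed limit or range.

## Working session

There is one attempt and no reset: what is moved stays moved. The work goes in short steps, Python scripts to look and compute and a tool call to move; the robot and the scene stay as the last step left them, time stands still between calls to the robot, and variables do not carry over. Pictures are saved under pics/ and viewed, at most 10 in all, crops included, and the job is handed in when it is done.

Besides the shell and the picture viewer there is one more tool, called by a JSON object that holds its "name" and its "arguments". play_rows: Moves the arm, as the interface text tells. Its arguments: {"type":"object","properties":{"moves":{"type":"string"},"grip":{"type":"number"}},"required":["moves"]}

```bash
ls; mkdir -p pics; cat > h.py <<'E'
from station import *
import numpy as np, cv2
def cap(n,tag):
    c=capture(n); np.savez(f'pics/{tag}.npz',**c); cv2.imwrite(f'pics/{tag}.png',c['image'][:,:,::-1]); return c
def pts(c):
    K=c['intrinsics'];d=c['depth'];v,u=np.mgrid[0:480,0:640]
    P=np.stack([(u-K[0,2])/K[0,0]*d,-(v-K[1,2])/K[1,1]*d,-d],-1)
    T=c['cam_to_world'];W=P@T[:3,:3].T+T[:3,3];W[d<=0]=np.nan
    return W
E
python3 - <<'E'
from h import *
a=cap('scene','s');b=cap('side','d');w=cap('wrist','w')
for c in (a,b,w): print(c['intrinsics'].round(1).tolist(),c['cam_to_world'].round(3).tolist(),[k for k in c])
o=get_obs();print(o)
cv2.imwrite('pics/both.png',cv2.resize(np.vstack([np.hstack([a['image'],b['image']]),np.hstack([w['image'],w['image']*0])])[:,:,::-1],(800,600)))
E
```

```text
pics
[[537.6, 0.0, 313.0], [0.0, 537.6, 241.1], [0.0, 0.0, 1.0]] [[0.809, -0.363, 0.461, 1.199], [0.587, 0.499, -0.637, -0.83], [0.001, 0.787, 0.617, 0.902], [0.0, 0.0, 0.0, 1.0]] ['image', 'depth', 'intrinsics', 'cam_to_world']
[[546.3, 0.0, 324.9], [0.0, 546.3, 241.5], [0.0, 0.0, 1.0]] [[-0.931, 0.256, -0.261, 0.224], [-0.366, -0.649, 0.667, 0.87], [0.001, 0.716, 0.698, 1.003], [0.0, 0.0, 0.0, 1.0]] ['image', 'depth', 'intrinsics', 'cam_to_world']
[[379.9, 0.0, 317.0], [0.0, 379.9, 241.8], [0.0, 0.0, 1.0]] [[0.44, -0.874, -0.208, 0.192], [0.898, 0.428, 0.104, 0.546], [-0.002, -0.232, 0.973, 0.383], [0.0, 0.0, 0.0, 1.0]] ['image', 'depth', 'intrinsics', 'cam_to_world']
{'time_s': 0.15, 'q': array([ 9.64499160e-01,  2.07227713e-01,  1.54260586e+00, -6.51575461e-06,
        1.39348930e+00, -1.50490680e-01]), 'qvel': array([ 0.00033993, -0.00420988, -0.00291341,  0.00035985, -0.00108917,
        0.00070081]), 'joint_efforts': array([ 8.26215983e-04, -3.71315324e+01, -2.81811780e+01,  6.98560453e-02,
        3.27036681e-02, -1.12700670e-04]), 'tcp_pos': array([0.25276023, 0.51578144, 0.20456504]), 'orientation': array([-7.09652185e-01, -3.05974075e+00,  2.52876604e-03]), 'ft_force': array([ 0.10208769, -1.15105007, -0.35882384]), 'wrist_torque': array([-0.02369065,  0.01081736, -0.03998922]), 'grip_force': 0.0, 'width': 0.09409331181532993}
```

View pics/s.png

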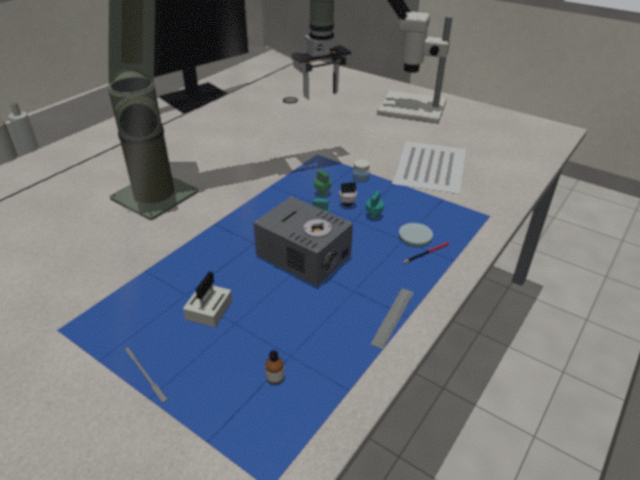

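View pics/both.png

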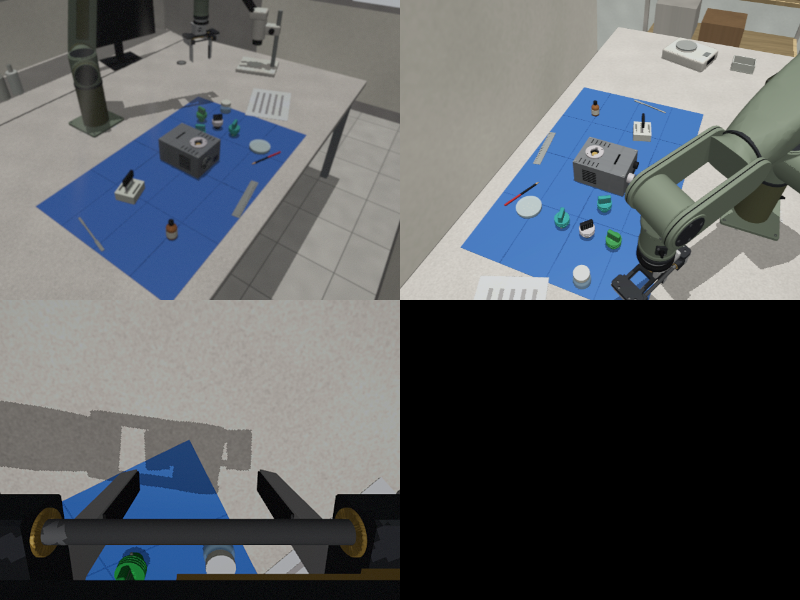

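The scene view shows the casing at about (305,240), the socket at (317,228), the rack with the filter at (208,295), and the real lamp (black and white) at (348,193) among green look-alikes. Next I'll build a metric top-down map from both depth clouds.

```bash
python3 - <<'E'
from h import *
S=500 # px/m ; x:0.0..1.1 ; y:-.6...6
P=[];C=[]
for t in 'sd':
    c=np.load(f'pics/{t}.npz');W=pts(c).reshape(-1,3);P.append(W);C.append(c['image'].reshape(-1,3))
for k,(p,c) in enumerate(zip(P,C)):
    im=np.zeros((600,400,3),np.uint8)
    m=np.isfinite(p[:,0])&(p[:,2]<.2);p=p[m];c=c[m];o=np.argsort(p[:,2]);p=p[o];c=c[o]
    r=((.6-p[:,1])*S).astype(int);q=((p[:,0]-.15)*S).astype(int);g=(r>=0)&(r<600)&(q>=0)&(q<400)
    im[r[g],q[g]]=c[g][:,::-1]
    im=cv2.dilate(im,np.ones((2,2)))
    for i in range(1,8): cv2.putText(im,f'{.15+i*.1:.2f}',(i*50-12,10),0,.3,(0,255,255));cv2.line(im,(i*50,12),(i*50,18),(0,255,255))
    for i in range(1,12): cv2.putText(im,f'{.6-i*.1:.1f}',(0,i*50+4),0,.3,(0,255,255))
    globals()[f'i{k}']=im
    # clusters above 20mm
cv2.imwrite('pics/top.png',np.hstack([i0,i1]))
# clusters
p=np.vstack(P);c=np.vstack(C);m=(p[:,2]>.012)&(p[:,2]<.13)&(p[:,0]>.2)&(p[:,0]<.9)&(abs(p[:,1])<.6);p=p[m];c=c[m]
g=np.zeros((600,400),np.uint8);r=((.6-p[:,1])*S).astype(int);q=((p[:,0]-.15)*S).astype(int);g[np.clip(r,0,599),np.clip(q,0,399)]=1
g=cv2.morphologyEx(g,cv2.MORPH_CLOSE,np.ones((3,3)))
n,l,st,ce=cv2.connectedComponentsWithStats(g)
for i in range(1,n):
    if st[i,4]<60: continue
    k=l[np.clip(r,0,599),np.clip(q,0,399)]==i
    print((.15+ce[i,0]/S).round(3),(.6-ce[i,1]/S).round(3),'size',st[i,2:4]/S,'zmax',np.percentile(p[k,2],98).round(3),c[k].mean(0).round())
E
```

```text
0.454 0.458 size [0.062 0.066] zmax 0.058 [154. 163. 167.]
0.408 0.313 size [0.056 0.06 ] zmax 0.076 [ 55. 112.  73.]
0.503 0.307 size [0.056 0.062] zmax 0.076 [ 95.  96. 101.]
0.597 0.302 size [0.056 0.062] zmax 0.076 [ 50. 122. 122.]
0.739 0.283 size [0.096 0.102] zmax 0.019 [170. 182. 184.]
0.484 0.195 size [0.054 0.048] zmax 0.076 [ 52. 122. 121.]
0.539 0.036 size [0.232 0.164] zmax 0.115 [91. 93. 95.]
0.483 -0.251 size [0.102 0.116] zmax 0.094 [123. 125. 122.]
0.727 -0.308 size [0.044 0.052] zmax 0.075 [89. 75. 67.]
```

View pics/top.png

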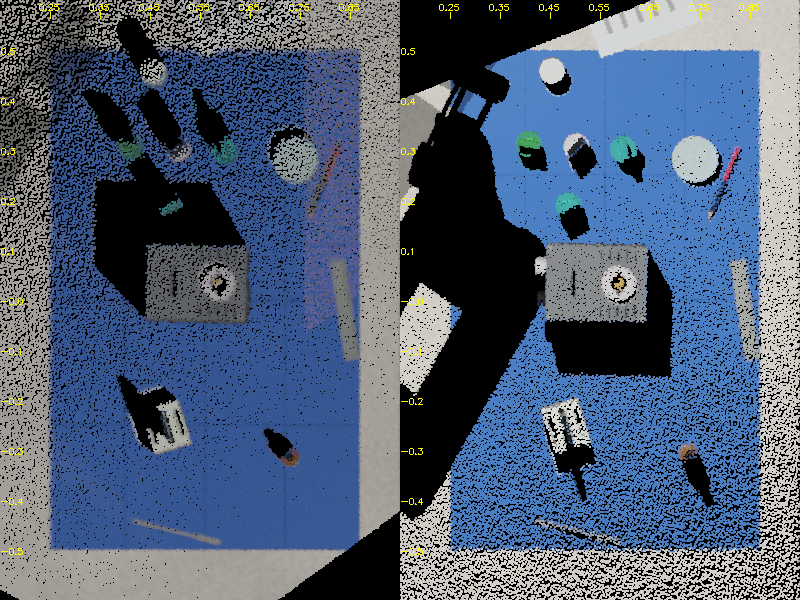

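The top map shows the lamp at about (0.50,0.31), the casing top at x 0.44–0.64 and y −0.04–0.11, and the rack at about (0.48,−0.25) yawed by about 15°. Next I'll move the wrist camera over the lamp.

{"name": "play_rows", "arguments": {"moves": "3.5 -2.8 1.4 0;3.5 -2.8 1.4 0;3.5 -2.8 1.4 0;3.5 -2.8 1.4 0;3.5 -2.8 1.4 0;3.5 -2.8 1.4 0;3.5 -2.8 1.4 0;0 0 0 0;0 0 0 0"}}

```text
time_s: 1.27
tcp_pos: [0.4974, 0.3204, 0.3027]
orientation: [-0.71, -3.059, 0.001]
ft_force: [0.2, 0.7, -0.1]
width: 0.0939
grip_force: 0.0
```

```bash
python3 - <<'E'
from h import *
cap('wrist','wl');o=get_obs();print(o['q'],o['tcp_pos'],cv2.Rodrigues(o['orientation'])[0].round(3).tolist())
E
```

```text
[ 4.26587423e-01  1.87087015e-01  1.36634687e+00  5.76223945e-04
  1.59011114e+00 -6.89263564e-01] [0.4969351  0.32075731 0.30251408] [[-0.898, 0.439, -0.002], [0.439, 0.898, -0.0], [0.002, -0.001, -1.0]]
```

View pics/wl.png

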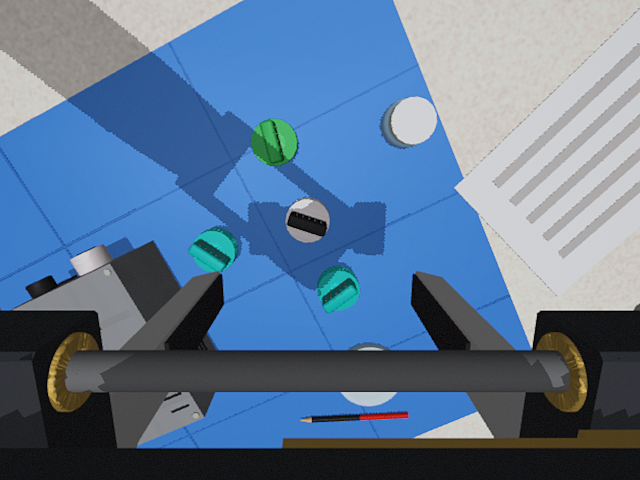

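The lamp is at (308,220) with its bar tilted about 15° in the image. The look-alikes are around it and the casing corner is at lower left.

```bash
cat >> h.py <<'E'
def bar(t,xy,zlo,zhi,R=.04):
    c=np.load(f'pics/{t}.npz');W=pts(c);g=c['image'].max(-1)
    m=(np.hypot(W[...,0]-xy[0],W[...,1]-xy[1])<R)&(W[...,2]>zlo)&(W[...,2]<zhi)
    q=W[m];r=cv2.minAreaRect((q[:,:2]*1000).astype(np.float32))
    return m.sum(),np.array(r[0]).round(1),np.array(r[1]).round(1),round(r[2],1),np.percentile(q[:,2],[10,50,90]).round(4)
E
python3 - <<'E'
from h import *
for t in ('wl','s','d'): 
    for z in (.06,.066,.07): print(t,z,bar(t,(.503,.307),z,.09))
E
```

```text
wl 0.06 (np.int64(565), array([502. , 305.5]), array([43.8, 15.2]), 45.3, array([0.0695, 0.0741, 0.0754]))
wl 0.066 (np.int64(530), array([502. , 305.5]), array([43.8, 15.1]), 45.4, array([0.0718, 0.0743, 0.0755]))
wl 0.07 (np.int64(505), array([502. , 305.5]), array([43.8, 15.1]), 45.4, array([0.0725, 0.0743, 0.0755]))
s 0.06 (np.int64(90), array([503.9, 304.7]), array([45.2, 22.5]), 50.0, array([0.0623, 0.0693, 0.0743]))
s 0.066 (np.int64(63), array([504.1, 304.9]), array([44.6, 22.5]), 50.0, array([0.0677, 0.0714, 0.0746]))
s 0.07 (np.int64(41), array([504.7, 303. ]), array([40.8, 18.5]), 46.9, array([0.071 , 0.0728, 0.0749]))
d 0.06 (np.int64(207), array([501.7, 308.2]), array([43.6, 17.2]), 41.8, array([0.0626, 0.0726, 0.0757]))
d 0.066 (np.int64(169), array([501.8, 308.1]), array([43.6, 16.9]), 41.8, array([0.068 , 0.0734, 0.076 ]))
d 0.07 (np.int64(137), array([501.7, 307.6]), array([44.1, 15.9]), 47.6, array([0.0717, 0.074 , 0.0761]))
```

{"name": "play_rows", "arguments": {"moves": "0.5 -3.8 0.5 -5;0.5 -3.8 0.5 -5;0.5 -3.8 0.5 -5;0.5 -3.8 0.5 -5;0.5 -3.8 0 -5;0 -3.8 0 -5;0 -3.8 0 -5;0 0 0 0;0 0 0 0"}}

```text
time_s: 2.45
tcp_pos: [0.5226, 0.0557, 0.3231]
orientation: [-1.594, -2.706, -0.001]
ft_force: [-0.3, 0.3, -0.7]
width: 0.0938
grip_force: 0.0
```

```bash
python3 - <<'E'
from h import *
cap('wrist','wi');o=get_obs();print(o['q'],o['tcp_pos'],o['time_s'])
E
```

```text
[-5.86587748e-02  3.40774016e-02  1.49345800e+00  6.43597797e-04
  1.61460530e+00 -5.65293207e-01] [0.52269158 0.05587302 0.32319542] 2.5
```

View pics/wi.png

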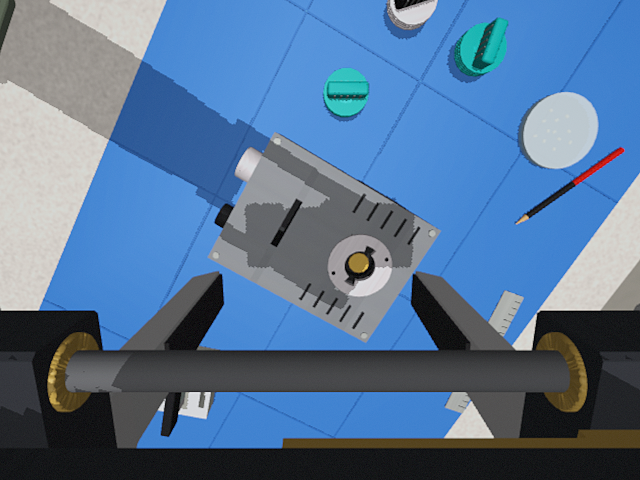

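The wrist view shows the casing with the slot at (287,223), the socket at (358,263), and its keyways at about (370,247) and (347,281). I'll now fit the casing rectangle, slot and collar numerically.

```bash
cat >> h.py <<'E'
def plane(c,u,v,z):
    K=c['intrinsics'];T=c['cam_to_world'];r=np.stack([(u-K[0,2])/K[0,0],-(v-K[1,2])/K[1,1],-np.ones_like(u,float)],-1)@T[:3,:3].T
    return T[:3,3]+r*((z-T[2,3])/r[...,2])[...,None]
def illum(t):
    c=np.load(f'pics/{t}.npz');W=pts(c);v,u=np.mgrid[0:480,0:640]
    m=(W[...,2]>.104)&(W[...,2]<.125)&(abs(W[...,0]-.54)<.14)&(abs(W[...,1]-.035)<.12)
    m=cv2.morphologyEx(m.astype(np.uint8),cv2.MORPH_OPEN,np.ones((3,3)))
    hull=cv2.convexHull(np.argwhere(m)[:,::-1].astype(np.int32))
    h=plane(c,hull[:,0,0].astype(float),hull[:,0,1].astype(float),.11)
    r=cv2.minAreaRect((h[:,:2]*1000).astype(np.float32));print(t,'casing',np.round(r[0],1),np.round(r[1],1),round(r[2],2))
    zz=W[...,2][m>0];print(' top z',np.percentile(zz,[10,50,97]).round(4))
    Q=plane(c,u.astype(float),v.astype(float),.11);yaw=np.deg2rad(r[2]);yaw=(yaw+np.pi/4)%(np.pi/2)-np.pi/4
    R=np.array([[np.cos(yaw),-np.sin(yaw)],[np.sin(yaw),np.cos(yaw)]])
    L=(Q[...,:2]-np.array(r[0])/1000)@R
    g=c['image'].max(-1)
    s=(g<45)&(abs(L[...,0]+.045)<.015)&(abs(L[...,1])<.04)
    # largest comp
    n,l,st,ce=cv2.connectedComponentsWithStats(s.astype(np.uint8));i=1+st[1:,4].argmax();q=Q[l==i][:,:2]*1000
    r2=cv2.minAreaRect(q.astype(np.float32));print(' slot',np.round(r2[0],1),np.round(r2[1],1),round(r2[2],1),'mean',q.mean(0).round(1))
    Q2=plane(c,u.astype(float),v.astype(float),.116);L2=(Q2[...,:2]-np.array(r[0])/1000)@R
    a=W[...,2];s=(a>.1135)&(a<.119)&(np.hypot(L2[...,0]-.045,L2[...,1])<.042)
    q=Q2[s][:,:2]*1000;(cc,rr)=cv2.minEnclosingCircle(q.astype(np.float32));print(' collar',np.round(cc,1),rr,s.sum(), 'pred', (np.array(r[0])+R@[45,0]).round(1),'slotpred',(np.array(r[0])+R@[-45,0]).round(1),'yaw',np.rad2deg(yaw))
E
python3 - <<'E'
from h import *
for t in ('wi','s','d'):
  illum(t)
E
```

```text
wi casing [541.   34.7] [150.  199.8] 88.81
 top z [0.1087 0.1098 0.116 ]
 slot [496.7  35.4] [54.4  6.9] 88.7 mean [496.8  35.7]
 collar [585.7  33.9] 34.141963958740234 2274 pred [586.   33.7] slotpred [496.   35.6] yaw -1.1882019042968726
s casing [546.2  29.6] [155.5 204. ] 88.66
 top z [0.1062 0.1086 0.1152]Traceback (most recent call last):
  File "<stdin>", line 3, in <module>
  File "h.py", line 32, in illum
    n,l,st,ce=cv2.connectedComponentsWithStats(s.astype(np.uint8));i=1+st[1:,4].argmax();q=Q[l==i][:,:2]*1000
                                                                       ~~~~~~~~~~~~~~~^^
ValueError: attempt to get argmax of an empty sequence
```

{"name": "play_rows", "arguments": {"moves": "-0.5 -4.5 0 -2;-0.5 -4.5 0 -2;-0.5 -4.5 0 -2;-0.5 -4.5 0 -2;-0.5 -4.5 0 -2;-0.5 -4.5 0 -2;-0.5 -4 0 -2;0 0 0 0;0 0 0 0"}}

```text
time_s: 3.62
tcp_pos: [0.4886, -0.2542, 0.3232]
orientation: [-1.912, -2.492, -0.001]
ft_force: [0.2, -0.3, 0.1]
width: 0.0944
grip_force: 0.0
```

```bash
python3 - <<'E'
from h import *
cap('wrist','wr');o=get_obs();print(o['q'],o['tcp_pos'],o['time_s'])
for t in ('wr','s','d'):
    print(bar(t,(.483,-.25),.075,.11,.06)); print(bar(t,(.483,-.25),.030,.04,.08))
E
```

```text
[-6.36974688e-01  8.93933151e-02  1.43466917e+00  6.17691968e-04
  1.61792117e+00 -8.99272066e-01] [ 0.48866436 -0.25404951  0.32339078] 3.675
(np.int64(674), array([ 480.4, -251.6]), array([12. , 65.5]), 17.0, array([0.0921, 0.0934, 0.0945]))
(np.int64(3233), array([ 480.4, -251.9]), array([76.1, 90.2]), 17.1, array([0.0345, 0.0356, 0.0368]))
(np.int64(218), array([ 483.5, -253.9]), array([14.7, 66.7]), 14.8, array([0.0782, 0.0895, 0.0939]))
(np.int64(689), array([ 482.5, -253.3]), array([79.9, 93.7]), 18.6, array([0.0317, 0.0345, 0.0369]))
(np.int64(102), array([ 480.9, -249.8]), array([12.6, 73. ]), 17.2, array([0.0783, 0.0916, 0.0945]))
(np.int64(485), array([ 481.6, -251.4]), array([76. , 98.2]), 16.9, array([0.0319, 0.0346, 0.0374]))
```

View pics/wr.png

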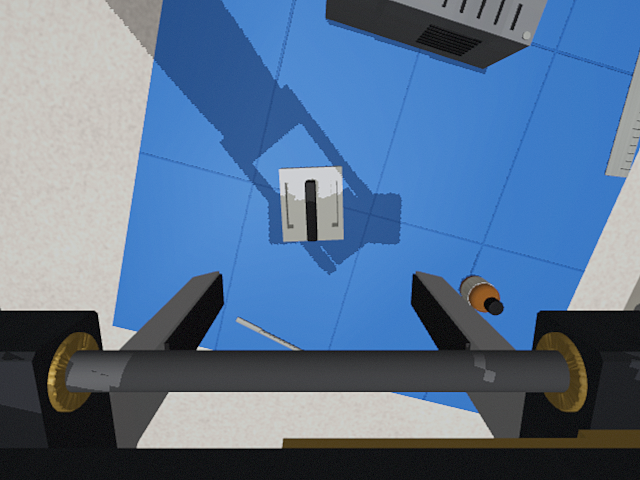

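The rack is at (310,203), with the filter's grip in its middle slot. The wrist fit puts the filter at (480.4,−251.6), yaw 17.0°. I'll descend and grip it.

{"name": "play_rows", "arguments": {"moves": "-0.8 0.2 -4 2;0 0 -5 0;0 0 -5 0;0 0 -5 0;0 0 -3 0;0 0 -2 0;0 0 -1 0;0 0 -0.5 0;0 0 0 0", "grip": 5}}

```text
time_s: 4.8
tcp_pos: [0.4807, -0.2536, 0.069]
orientation: [1.87, 2.523, 0.0]
ft_force: [-0.2, 0.1, 0.0]
width: 0.05
grip_force: 0.0
```

{"name": "play_rows", "arguments": {"moves": "0 0 0 0;0 0 0 0;0 0 0 0;0 0 0 0;0 0 0 0;0 0 0 0", "grip": 0}}

```text
time_s: 5.55
tcp_pos: [0.4804, -0.2537, 0.0685]
orientation: [1.871, 2.523, 0.0]
ft_force: [1.1, -0.2, -1.0]
width: 0.012
grip_force: 30.0
```

{"name": "play_rows", "arguments": {"moves": "0 0 1.5 0;0 0 3 0;0 0 4 0;0 0 4 -2.2;0.2 4 0 -4;0.2 5 0 -4;0.3 5 0 -4;0.3 5 0 -4;0.3 5 0 0;0.3 3.7 0 0;0 1 0 0;0 0 0 0;0 0 0 0"}}

```text
time_s: 7.18
tcp_pos: [0.4961, 0.032, 0.1936]
orientation: [2.248, 2.194, -0.001]
ft_force: [-0.6, 0.4, 0.5]
width: 0.0118
grip_force: 30.0
```

```bash
python3 - <<'E'
from h import *
cap('wrist','wh');o=get_obs();print(o['q'],o['tcp_pos'],o['time_s'],cv2.Rodrigues(o['orientation'])[0].round(4).tolist())
cap('scene','s2');cap('side','d2')
for t in ('wh','s2','d2'): 
  print(bar(t,o['tcp_pos'][:2]+[0,.002],.195,.235,.04))
a=np.load('pics/wh.npz')['image'];b=np.load('pics/s2.npz')['image'];d=np.load('pics/d2.npz')['image']
big=cv2.resize(b[180:300,220:380],(400,300));
big2=cv2.resize(d[180:340,230:443],(400,300))
cv2.imwrite('pics/wh2.png',np.vstack([np.hstack([cv2.resize(a,(400,300)),big]),np.hstack([big2,cv2.resize(a[160:480,100:527],(400,300))])])[:,:,::-1])
E
```

```text
[-1.09507306e-01  5.06899350e-02  1.74203855e+00 -6.49481405e-04
  1.34907551e+00 -8.46476614e-02] [0.49608005 0.03195897 0.19351919] 7.225 [[0.0247, 0.9997, -0.0003], [0.9997, -0.0247, -0.0006], [-0.0006, -0.0003, -1.0]]
(np.int64(5213), array([494.9,  40.2]), array([52.3, 33.1]), 64.7, array([0.2088, 0.2187, 0.2275]))
(np.int64(297), array([501. ,  30.3]), array([63.3, 36.8]), 61.4, array([0.201 , 0.2162, 0.2304]))
(np.int64(316), array([495.6,  42.9]), array([53.9, 36.7]), 66.6, array([0.2006, 0.2167, 0.2295]))
```

View pics/wh2.png

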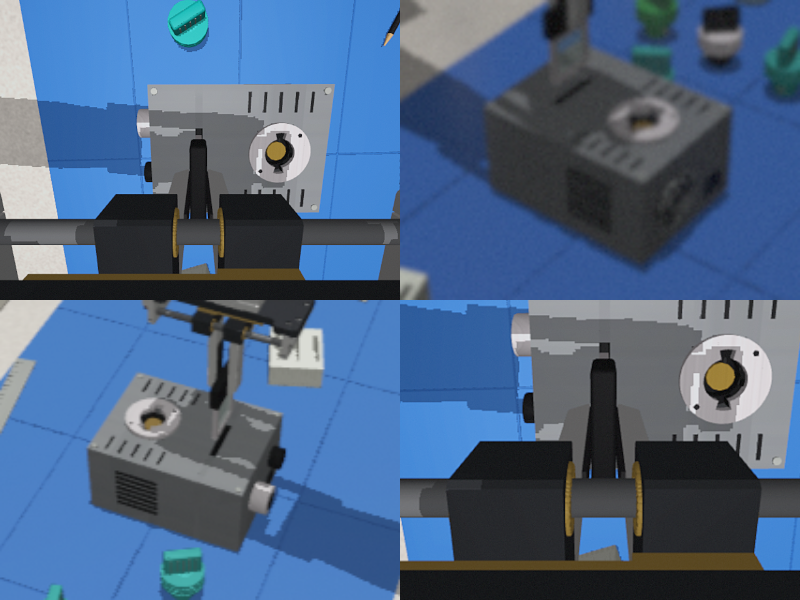

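The filter is held upright above the slot; in the wrist view its grip's front edge is near (200,140) of the 400-wide tile, with the slot end just beyond it at (199,131). I'll check the collar, slot and grip positions in this view.

```bash
python3 - <<'E'
from h import *
c=np.load('pics/wh.npz');W=pts(c);v,u=np.mgrid[0:480,0:640]
g=c['image'].max(-1)
a=W[...,2];Q2=plane(c,u*1.,v*1.,.116);s=(a>.1135)&(a<.119)&(np.hypot(Q2[...,0]-.5857,Q2[...,1]-.034)<.042)
print('collar',cv2.minEnclosingCircle((Q2[s][:,:2]*1000).astype(np.float32)))
Q=plane(c,u*1.,v*1.,.11)
s=(g<45)&(abs(Q[...,0]-.497)<.01)&(Q[...,1]>.04)&(Q[...,1]<.075)&(a<.13)
q=Q[s];print('slot',q[:,:2].min(0),q[:,:2].max(0),q.mean(0),s.sum())
for z0,z1 in((.215,.226),(.205,.215),(.195,.205)):
    m=(a>z0)&(a<z1)&(abs(W[...,0]-.496)<.012)&(W[...,1]>.05)
    w=W[m];print('grip',z0,m.sum(),w.min(0).round(4) if m.any() else 0,w.max(0).round(4) if m.any() else 0)
print(c['image'][195:275:6,318],)
E
```

```text
collar ((585.8704833984375, 34.14012145996094), 34.341678619384766)
slot [0.49354328 0.0526722 ] [0.50065873 0.06270689] [0.49725755 0.05923301 0.11      ] 115
grip 0.215 1090 [0.4901 0.0501 0.2152] [0.5019 0.0667 0.2205]
grip 0.205 127 [0.4903 0.0643 0.205 ] [0.5022 0.0667 0.215 ]
grip 0.195 104 [0.4903 0.0644 0.195 ] [0.5022 0.0667 0.2048]
[[101 104 106]
 [102 103 109]
 [ 37  37  38]
 [ 34  34  35]
 [ 99  95  98]
 [ 13  19  14]
 [ 10  11  14]
 [ 26  24  29]
 [ 34  31  34]
 [ 33  35  35]
 [ 32  31  34]
 [ 32  33  35]
 [ 35  33  35]
 [ 32  31  34]]
```

{"name": "play_rows", "arguments": {"moves": "0.1 0.15 -0.5 0;0 0 -1 0;0 0 -0.7 0;0 0 -0.5 0;0 0 -0.5 0;0 0 0 0"}}

```text
time_s: 8.07
tcp_pos: [0.4968, 0.0349, 0.1609]
orientation: [-2.246, -2.195, 0.001]
ft_force: [-0.3, 0.3, -1.5]
width: 0.0115
grip_force: 30.0
```

```bash
python3 - <<'E'
from h import *
for i in range(2):
    c=cap('wrist',f'wk{i}');print(get_obs()['tcp_pos'])
W=pts(c);v,u=np.mgrid[0:480,0:640];g=c['image'].max(-1);a=W[...,2]
Q2=plane(c,u*1.,v*1.,.116);s=(a>.1135)&(a<.119)&(np.hypot(Q2[...,0]-.5857,Q2[...,1]-.034)<.042)
print('collar',cv2.minEnclosingCircle((Q2[s][:,:2]*1000).astype(np.float32)))
Q=plane(c,u*1.,v*1.,.11)
s=(g<45)&(abs(Q[...,0]-.497)<.01)&(Q[...,1]>.04)&(Q[...,1]<.075)&(a<.13)
q=Q[s]
if len(q):print('slot',q[:,:2].min(0),q[:,:2].max(0))
for z0,z1 in((.175,.193),(.165,.175)):
    m=(a>z0)&(a<z1)&(abs(W[...,0]-.496)<.012)&(W[...,1]>.05)
    w=W[m];print('grip',z0,m.sum(),w.min(0).round(4),w.max(0).round(4))
E
```

```text
[0.49703093 0.03483113 0.1612881 ]
[0.49725875 0.03480277 0.16158879]
collar ((585.6318359375, 34.25932693481445), 34.5421257019043)
slot [0.49362578 0.06088399] [0.49367508 0.06275284]
grip 0.175 1364 [0.491  0.05   0.1751] [0.5031 0.0695 0.1883]
grip 0.165 107 [0.4914 0.0674 0.1652] [0.5031 0.0695 0.1749]
```

{"name": "play_rows", "arguments": {"moves": "0 -0.1 -0.5 0;0 0 -1 0;0 0 -1 0;0 0 -1 0;0 0 -0.7 0;0 0 -0.3 0;0 0 0 0"}}

```text
time_s: 9.05
tcp_pos: [0.4971, 0.0338, 0.1163]
orientation: [-2.247, -2.196, 0.0]
ft_force: [-0.1, 0.5, -1.2]
width: 0.012
grip_force: 30.0
```

{"name": "play_rows", "arguments": {"moves": "0 0 -0.1 0;0 0 -0.1 0;0 0 0 0"}}

```text
time_s: 9.43
tcp_pos: [0.4972, 0.0338, 0.1145]
orientation: [2.247, 2.196, 0.0]
ft_force: [-0.5, 0.3, -0.8]
width: 0.0119
grip_force: 30.0
```

{"name": "play_rows", "arguments": {"moves": "0 0 -0.1 0;0 0 0 0"}}

```text
time_s: 9.68
tcp_pos: [0.4972, 0.0338, 0.1145]
orientation: [2.247, 2.196, -0.0]
ft_force: [-3.0, -0.4, 6.8]
width: 0.012
grip_force: 30.0
```

{"name": "play_rows", "arguments": {"moves": "0 0 0.1 0;0 0 0 0;0 0 0 0;0 0 1 0;0 0 2 0;0 0 3 0;0 0 3 0;0 0 3 -5;0 3 0 -5;0.1 5 0 -7;0.1 5 0 -7;0.1 5 0 -7;0.1 5 0 -7;0.1 3.2 0 -5.2;0 1 0 0;0 0 -2 0;0 0 0 0;0 0 0 0", "grip": 5}}

```text
time_s: 11.92
tcp_pos: [0.5025, 0.305, 0.2151]
orientation: [2.897, 1.214, 0.001]
ft_force: [-0.1, 0.3, -0.2]
width: 0.0501
grip_force: 0.0
```

```bash
python3 - <<'E'
from h import *
cap('wrist','wm');o=get_obs();print(o['tcp_pos'],cv2.Rodrigues(o['orientation'])[0][:2,1],o['time_s'])
print(bar('wm',(.503,.306),.067,.09))
c=np.load('pics/wm.npz');W=pts(c)
cap('side','d3');cap('scene','s3')
for t in('d3','s3'): print(bar(t,(.497,.035),.134,.15,.04))
cv2.imwrite('pics/m.png',np.hstack([cv2.resize(c['image'],(400,300)),cv2.resize(np.load('pics/s3.npz')['image'][180:300,220:380],(400,300))])[:,:,::-1])
E
```

```text
[0.50270853 0.30523528 0.21540752] [ 0.71270263 -0.70146603] 11.975
(np.int64(816), array([503. , 306.4]), array([43.1, 14.1]), 45.3, array([0.0726, 0.0744, 0.0754]))
(np.int64(120), array([496.8,  38. ]), array([68.9, 12.4]), 89.2, array([0.1364, 0.1387, 0.1415]))
(np.int64(91), array([499. ,  33.6]), array([66.3, 14.7]), 85.3, array([0.1349, 0.1377, 0.14  ]))
```

View pics/m.png

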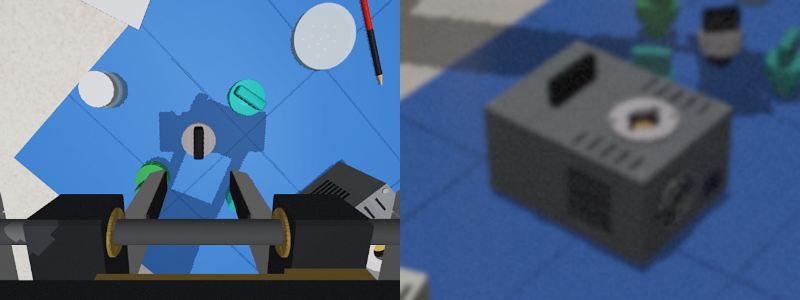

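The filter's grip sits on the casing (its top is at about 0.139 m), and the lamp bar is between the fingers' lines at (199,141). I'll descend onto it.

{"name": "play_rows", "arguments": {"moves": "0.05 0.05 -3 0;0 0 -5 0;0 0 -4 0;0 0 -2.5 0;0 0 -1.5 0;0 0 -0.6 0;0 0 0 0", "grip": 5}}

```text
time_s: 12.95
tcp_pos: [0.5032, 0.3065, 0.0491]
orientation: [-2.897, -1.215, -0.002]
ft_force: [-0.4, -0.4, 0.5]
width: 0.0497
grip_force: 0.0
```

{"name": "play_rows", "arguments": {"moves": "0 0 0 0;0 0 0 0;0 0 0 0;0 0 0 0;0 0 0 0;0 0 0 0", "grip": 0}}

```text
time_s: 13.7
tcp_pos: [0.5027, 0.3063, 0.0486]
orientation: [2.897, 1.215, 0.0]
ft_force: [0.0, 0.7, 1.1]
width: 0.014
grip_force: 30.0
```

{"name": "play_rows", "arguments": {"moves": "0 0 2 0;0 0 4 0;0 0 4 0;0.5 -1.5 3.5 3.4;1.3 -4 0 8;1.3 -4.5 0 8;1.3 -4.5 0 8;1.3 -4.5 0 8;1.3 -4.5 0 8;1.3 -3 0 0;0 -0.7 0 0;0 0 0 0;0 0 0 0"}}

```text
time_s: 15.32
tcp_pos: [0.5851, 0.0356, 0.1836]
orientation: [-2.241, -2.201, -0.0]
ft_force: [-1.3, 0.8, -1.6]
width: 0.0139
grip_force: 30.0
```

```bash
python3 - <<'E'
from h import *
c=cap('wrist','wn');o=get_obs();print(o['tcp_pos'],cv2.Rodrigues(o['orientation'])[0][:2,1],o['time_s'],o['q'])
W=pts(c);v,u=np.mgrid[0:480,0:640];a=W[...,2];t=o['tcp_pos']
Q=plane(c,u*1.,v*1.,.116);s=(a>.1135)&(a<.119)&(np.hypot(Q[...,0]-.5857,Q[...,1]-.034)<.042)
print('collar',cv2.minEnclosingCircle((Q[s][:,:2]*1000).astype(np.float32)),s.sum())
for z0,z1 in((.2,.206),(.206,.214),(.175,.182),(.158,.175)):
    m=(a>z0)&(a<z1)&(np.hypot(W[...,0]-t[0],W[...,1]-t[1])<.032)&(W[...,1]>t[1]+.008)
    w=W[m]
    if len(w):print(z0,m.sum(),w.min(0).round(4),w.max(0).round(4))
g=cv2.resize(c['image'][160:440,200:520],(640,560));cv2.imwrite('pics/n.png',g[:,:,::-1])
E
```

```text
[0.58515856 0.03563051 0.18360816] [ 0.99984082 -0.01784144] 15.375 [-8.69758388e-02  2.48262177e-01  1.53707507e+00  3.78253926e-04
  1.35644102e+00 -6.92139123e-02]
collar ((586.2977905273438, 34.18507766723633), 33.96759796142578) 2419
0.2 371 [0.566 0.044 0.2  ] [0.6034 0.058  0.206 ]
0.206 1426 [0.5656 0.0436 0.206 ] [0.6038 0.058  0.214 ]
0.175 1736 [0.5606 0.0437 0.175 ] [0.6081 0.0616 0.1817]
0.158 498 [0.5621 0.0476 0.1596] [0.6073 0.0617 0.175 ]
```

View pics/n.png

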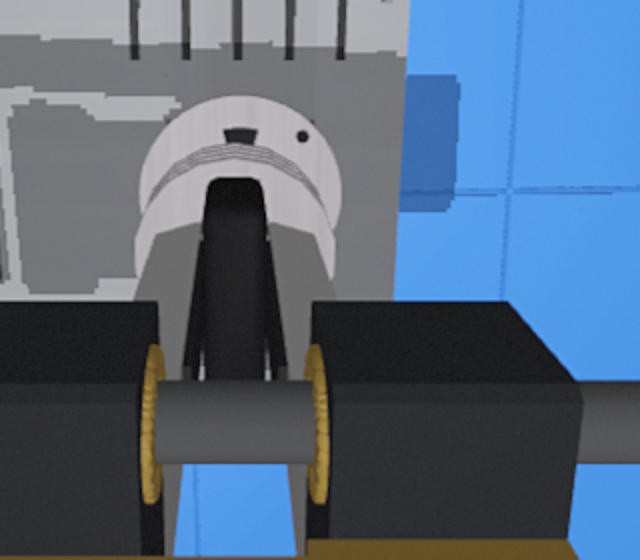

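The lamp is held upright over the collar, its bar in line with the keyway seen at (240,136) in the crop. The lamp needs about +1 mm in x and −1.5 mm in y.

{"name": "play_rows", "arguments": {"moves": "0.1 -0.15 -0.5 0;0 0 -1 0;0 0 -0.6 0;0 0 -0.4 0;0 0 -0.2 0;0 0 0 0"}}

```text
time_s: 16.12
tcp_pos: [0.5866, 0.0327, 0.1563]
orientation: [-2.243, -2.2, 0.0]
ft_force: [-0.6, -0.1, -1.3]
width: 0.0137
grip_force: 30.0
```

{"name": "play_rows", "arguments": {"moves": "-0.05 0.1 -0.2 0;0 0 -0.3 0;0 0 -0.2 0;0 0 0 0"}}

```text
time_s: 16.62
tcp_pos: [0.5865, 0.0339, 0.1504]
orientation: [2.242, 2.199, 0.001]
ft_force: [-2.5, 0.3, 5.0]
width: 0.0138
grip_force: 30.0
```

{"name": "play_rows", "arguments": {"moves": "0 0 -0.2 0;0 0 -0.2 0;0 0 -0.2 0;0 0 -0.2 0;0 0 -0.1 0;0 0 0 0;0 0 0 0"}}

```text
time_s: 17.5
tcp_pos: [0.5866, 0.0339, 0.1426]
orientation: [2.242, 2.199, 0.001]
ft_force: [-4.2, 0.6, 10.7]
width: 0.0136
grip_force: 30.0
```

{"name": "play_rows", "arguments": {"moves": "-0.05 0 -0.1 0;0 0 0 0;0 0 0 0"}}

```text
time_s: 17.88
tcp_pos: [0.5865, 0.0338, 0.1419]
orientation: [2.242, 2.199, 0.003]
ft_force: [-3.5, 0.6, 11.3]
width: 0.0136
grip_force: 30.0
```

Now the clockwise turn, first part.

{"name": "play_rows", "arguments": {"moves": "0 0 0 -6;0 0 0 -8;0 0 0 -8;0 0 0 -8;0 0 0 0"}}

```text
time_s: 18.5
tcp_pos: [0.5881, 0.0333, 0.1426]
orientation: [2.733, 1.541, 0.008]
ft_force: [-0.7, -0.5, 9.7]
width: 0.0139
grip_force: 30.0
```

```bash
python3 - <<'E'
from h import *
o=get_obs();R=cv2.Rodrigues(o['orientation'])[0];print(o['tcp_pos'],R[:,1],R[:,2],o['wrist_torque'],o['ft_force'])
c=cap('wrist','wq');W=pts(c);t=o['tcp_pos'];a=W[...,2]
m=(a>.160)&(a<.18)&(np.hypot(W[...,0]-t[0],W[...,1]-t[1])<.025);print(np.percentile(a[m],[50,90,98]))
cv2.imwrite('pics/q.png',cv2.resize(c['image'][160:440,160:520],(720,560))[:,:,::-1])
E
```

```text
[0.58811087 0.03334551 0.14256351] [ 0.85564855 -0.51752559  0.00572945] [ 6.13670730e-03 -9.24546553e-04 -9.99980743e-01] [-0.16671299  0.37540789 -0.00596848] [-0.71662174 -0.46223093  9.6706116 ]
[0.16850643 0.17387283 0.17871245]
```

{"name": "play_rows", "arguments": {"moves": "-0.05 0 -0.05 -8;-0.05 0.05 0 -8;0 0 0 -8;0 0 0 -8;0 0 0 0"}}

```text
time_s: 19.18
tcp_pos: [0.5879, 0.0334, 0.1425]
orientation: [3.052, 0.728, 0.012]
ft_force: [0.7, -1.1, 10.3]
width: 0.014
grip_force: 30.0
```

{"name": "play_rows", "arguments": {"moves": "-0.05 0 0 -8;-0.05 0 0 -8;0 0 0 -7;0 0 0 -5;0 0 0 -2;0 0 0 0"}}

```text
time_s: 19.92
tcp_pos: [0.5871, 0.033, 0.1426]
orientation: [3.138, -0.085, 0.013]
ft_force: [-0.1, -1.5, 10.1]
width: 0.014
grip_force: 30.0
```

```bash
python3 - <<'E'
from h import *
o=get_obs();R=cv2.Rodrigues(o['orientation'])[0];print(o['tcp_pos'],R[:,1],R[:,2],np.rad2deg(np.arctan2(R[1,1],R[0,1])),o['wrist_torque'],o['ft_force'],o['qvel'])
E
```

```text
[0.58711963 0.03300178 0.1426006 ] [-0.05404138 -0.9985363   0.00218707] [ 0.00851562 -0.00265106 -0.99996023] -93.09785950395978 [-0.40011266  0.1277952   0.17443132] [-0.07418702 -1.49885785 10.1024919 ] [-0.00168858  0.00167726 -0.00093654  0.00130428  0.0003102  -0.00554818]
```

{"name": "play_rows", "arguments": {"moves": "0 0 0.1 0;0 0 0.1 0;0 0 0.1 0;0 0 0 0"}}

```text
time_s: 20.42
tcp_pos: [0.5868, 0.033, 0.144]
orientation: [3.138, -0.085, 0.012]
ft_force: [4.7, -2.9, 6.6]
width: 0.0135
grip_force: 30.0
```

{"name": "play_rows", "arguments": {"moves": "0 0 0.1 0;0 0 0 0;0 0 0.1 0;0 0 0 0;0 0 0 0"}}

```text
time_s: 21.05
tcp_pos: [0.5866, 0.033, 0.1452]
orientation: [3.138, -0.085, 0.011]
ft_force: [4.0, -4.0, 3.2]
width: 0.014
grip_force: 30.0
```

```bash
python3 - <<'E'
from h import *
o=get_obs();R=cv2.Rodrigues(o['orientation'])[0];print(o['tcp_pos'],R[:,2],np.rad2deg(np.arctan2(R[1,1],R[0,1])),o['wrist_torque'],o['ft_force'],o['time_s'])
c=cap('wrist','wz');W=pts(c);t=o['tcp_pos'];a=W[...,2];v,u=np.mgrid[0:480,0:640]
m=(a>.135)&(a<.18)&(np.hypot(W[...,0]-t[0],W[...,1]-t[1])<.03);h,e=np.histogram(a[m],45,(.135,.18));print(dict(zip(e.round(3).tolist(),h.tolist())))
cap('side','d5');cap('scene','s5')
i=[np.load(f'pics/{k}.npz')['image'] for k in('wz','s5','d5')]
cv2.imwrite('pics/z.png',np.vstack([np.hstack([cv2.resize(i[1][180:300,220:380],(400,300)),cv2.resize(i[2][180:340,230:443],(400,300))]),np.hstack([cv2.resize(i[0],(400,300)),cv2.resize(i[0][160:440,160:520],(400,300))])])[:,:,::-1])
E
```

```text
[0.58655063 0.03300734 0.14519753] [ 0.00693257 -0.00238953 -0.99997311] -93.11659906863763 [-0.77298649 -1.07316054  0.15501361] [ 3.98911928 -3.97315196  3.18153472] 21.05
{0.135: 83, 0.136: 35, 0.137: 1, 0.138: 14, 0.139: 52, 0.14: 551, 0.141: 1156, 0.142: 337, 0.143: 9, 0.144: 7, 0.145: 17, 0.146: 25, 0.147: 21, 0.148: 29, 0.149: 39, 0.15: 32, 0.151: 40, 0.152: 41, 0.153: 45, 0.154: 43, 0.155: 50, 0.156: 55, 0.157: 41, 0.158: 58, 0.159: 60, 0.16: 57, 0.161: 54, 0.162: 65, 0.163: 58, 0.164: 61, 0.165: 62, 0.166: 84, 0.167: 86, 0.168: 184, 0.169: 310, 0.17: 1022, 0.171: 1212, 0.172: 262, 0.173: 53, 0.174: 62, 0.175: 74, 0.176: 63, 0.177: 75, 0.178: 65, 0.179: 60}
```

View pics/z.png

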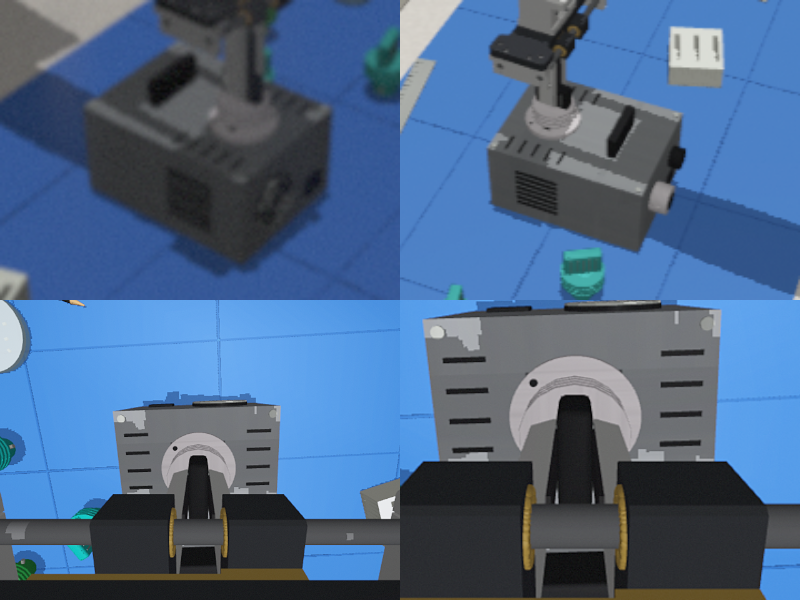

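The last view shows the lamp seated in the collar with its bar along the casing's x axis, and the filter grip resting on the casing. The heat-sink top is at 0.141 m, so the plug end is about 19.8 mm below the collar top. I'll hand it in.

```bash
python3 -c "
from station import *
print(close_job())"
```

```text
the job is handed in; nothing more can be done
None
```

The job is handed in at about 21 s; no verdict came back. By my measurements the filter is fully down in its slot, the lamp is turned to its stop about 19.8 mm below the collar top and still gripped at 30 N, and I never touched the bystanders.

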